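Fit the toppled measuring eyepiece to the bench microscope and hold it home

ROBOT

A 6-joint arm with a two-finger parallel gripper is mounted at the origin on the work surface. World frame = base frame: x ahead of the robot, y to its left, z up, the work surface at z = 0. Lengths are in m, angles in rad, forces in N, time in s.
With the tool pointing down it reaches from about 0.35 to 0.975 m from the base axis. Payload 4.9 kg.
Tool frame: the origin (TCP) lies at the very end of the fingers, on their centre line; the grasp point (between the pads) lies manip.grip_point_offset behind it (manip.grip_point_offset is the distance from the TCP to the grasp point, in m); z points along the fingers, y is the line along which they close (so a half turn about z gives the same grasp; the last joint's range is limited). The gripper opens to 85 mm and grips with 20 to 120 N. Pads are 22 mm wide; open, the fingers measure 114 mm over their backs; the gripper's body (76 mm by 85 mm) begins 54 mm behind the grasp point. The pads swing forward as they close: fully open they stand 13 mm farther back than shut.
Start: joints at [1.213, 0.053, 1.613, -0, 1.476, -0.119], TCP at [0.148, 0.607, 0.231] pointing down, gripper open.
Joint ranges: [-3.01, 3.01], [-1.01, 2.22], [0.06, 2.58], [-1.02, 4.17], [0.09, 2.62], [-3.14, 3.14]. Speed limits (rad/s): [2.57, 2.57, 3.14, 3.14, 3.14, 3.14].

INTERFACE

Orientations are given as a unit quaternion [w, x, y, z].
In Python, from plant import manip gives the robot as it stands.
- The arm moves only by the shell command python3 -m crank 'ROWS' [OPENING]. ROWS is JSON, a list of rows, each an object of numbers: "x", "y", "z": the shift along the tool's x, y, z in cm; "turn": the turn about the tool's z in rad. In form: [{"x": .., "y": .., "z": .., "turn": ..}, ...]. A call has 1 to 5 rows; each row shifts and turns the commanded pose from where the row before left it, along the tool's axes as they then stand; what a row does not reach is not made up. A row lasts 1/10 s, in which the tool goes at most 50 mm and 8.59 degrees, less where a joint would pass 70% of its speed; a pose out of reach is approached as far as the arm can. A call with a gripper value outside its range is refused whole. OPENING is the opening in per cent of the stroke, from 0 (shut) to 100 (fully open), set as the call begins (- or left out, the last holds). The fingers move at their own pace and stop on an object; the grip force is fixed at half the most. Time passes only in rows, so rows that do not move let the fingers close. It gives the time, the measured TCP pose, the force, the opening and the grip force at its end, in the units of the state.
- manip.state(): the state, without advancing time (a new reading comes with each control period).
- manip.grab_frame(name): name is "side" or "top"; returns (picture, depth): 384x512x3 uint8, red, green, blue; 384x512 float32, m along the optical axis (not along the pixel's ray), 0 where there is no reading.
- manip.camera_model(name): a dict with "mtx" (3x3 intrinsics, pixels), "world_to_cam" (4x4, takes a point from world to camera coordinates). Camera axes: x right, y down, z forward; pixel columns grow to the right and rows downward; lengths in m; the calibration is good to about 2 mm. A picture is of the moment at which its call begins. camera_model takes no time and is no camera call.
- manip.job_done(): hands the job in; it is judged then, once.
The state is a dict: "time": time; "joint_pos": joint angles; "joint_vel": joint speeds; "joint_efforts": joint torques, N m; "tool_pos": TCP position; "tool_rot": TCP orientation; "contact_force": force on the tool from outside, world axes, zero at the start; "ft_torque": the same for the moment, N m; "gripper_width": opening from 0.0 (shut) to 1.0 (fully open); "grasp_force": force on a finger pad.
Only numpy, scipy, OpenCV 4.12 (cv2) and the standard library are available. Lean on these libraries where they do the work, as an engineer would, in place of code of your own. Each camera call takes 0.05 s, during which the arm holds its last target. There are 200 camera calls.

TASK

Right the eyepiece that has toppled over on the bench and lower it, open end down, over the upright tube of the small measuring microscope. Press down and turn its knurled collar until the keyways hidden inside drop over the tube's pins and the collar goes fully home on the tube. Finish while still holding it there, pressed down so that the sprung tube stays sunk a few millimetres, ready for a reading; leave the bottle, the resin specimen and the steel test block where they are.

Things in the scene. Friction and masses are not known exactly. Their poses are not given: they have to be found in the camera images.
- eyepiece: Measuring eyepiece, 68 mm tall, 130 to 200 g, starts toppled on its side. Origin: centre of its open lower end; z runs up its axis to the eye lens. From the open end up: knurled dark steel collar 54 mm across, 0 to 24 mm; black body 44 mm across, 24 to 54 mm, with a bright band; eyecup 47 mm across, 57 to 68 mm. Centre of mass about 36 mm up.
- socket (a point): In the eyepiece, on its axis 20 mm above its open lower end: the flat ceiling of the collar's socket, which sits on the tube's rim when home. z as the eyepiece. The bore below it is 38 mm across, with three straight keyways 7.5 mm wide, 47 mm across at their floors, open below and running the whole 20 mm, 120 degrees apart, one on the -x side.
- microscope: Bench measuring microscope, fixed: white cast base 170 x 120 mm, 26 mm high, with a test block on it; a steel pillar 132 mm high standing 74 mm from the tube's axis on the +x side; a white bracket and sleeve, top 120 mm above the bench, that guide the upright eyepiece tube. Origin: on the bench, on the tube's axis; z up.
- rim (a point): Centre of the tube's top rim when not pressed, 185 mm above the bench; z up. Bare steel tube, 36 mm across, rim chamfered. Three pins 4 mm thick stick out 4 mm from its outside, 120 degrees apart, tops 12 mm below the rim; their turn about the axis varies and is not told. Not lined up, the eyepiece's lower end rests on the pins; lined up within 5 degrees it drops 8 mm more, onto the rim.
- eyetube (a joint): How far the tube with its pins is pushed down in its sleeve, m: 0 at rest, 0.006 at the bottom stop (press-to-focus). A spring holds it up: about 4 N starts it moving, 1 N more for each mm; the eyepiece's weight alone does not sink it. The tube does not turn.
- wash_bottle: White plastic bottle standing on the bench, 56 mm across, 150 mm tall; leave it alone. Origin: centre of its underside.
- mount: Black resin specimen puck, 30 mm across, 17 mm high; leave it alone. Origin: centre of its underside.
- ref_block: Loose round steel hardness test block, 64 mm across, 15 mm high; leave it alone. Origin: centre of its underside.
Mind the look-alikes: they are no part of the job. There is more than one size of the eyepiece; the job needs the largest.

How it is judged:
On the way:
1. the toppled eyepiece has been righted: upright, open end down (angle between eyepiece's own z axis and vertical below 0.2 rad), for 0.2 s.
At the end, for the whole second after the job is handed in: Fingers still on the eyepiece, at rest, upright within 0.08 rad, within 3 mm of the tube axis, tube sunk at least 1.5 mm and the eyepiece's lower end at least 21.5 mm below the rim's rest height (only possible with the keyways over the pins) (z of eyepiece in the frame of rim below -0.0215 m and value of joint eyetube above 0.0015 m and horizontal distance between eyepiece and rim below 0.003 m and angle between eyepiece's own z axis and vertical below 0.08 rad and contact force between the fingers and eyepiece above 2 N and linear speed of eyepiece below 0.01 m/s); the arm keeps its last pose, push and grip.
It fails at once if the bottle, the resin specimen or the test block is moved more than 20 mm (distance of any of wash_bottle, mount, ref_block from where it was at the start of the episode above 0.02 m).
It also fails if it takes over 67 s, if anything falls off the work surface, if the arm or the gripper's body presses on something with over 40 N, if the wrist force passes 120 N, or if a joint passes its speed limit or range.

## Working session

There is one attempt and no reset: what is moved stays moved. The work goes in short steps, Python scripts to look and compute and a shell command to move; the robot and the scene stay as the last step left them, time stands still between calls to the robot, and variables do not carry over. Pictures are saved under pics/ and viewed, at most 10 in all, crops included, and the job is handed in when it is done.

```bash
ls; mkdir -p pics
python3 - <<'E'
from plant import manip
import cv2,numpy as np
s=manip.state();print({k:np.round(v,3) for k,v in s.items()},manip.grip_point_offset)
for n in("side","top"):
    p,d=manip.grab_frame(n);cv2.imwrite(f"pics/{n}0.png",p[:,:,::-1]);np.savez(f"{n}0.npz",p=p,d=d)
    print(n,{k:np.round(v,4).tolist() for k,v in manip.camera_model(n).items()},(d>0).mean())
E
```

```text
pics
{'time': np.float64(0.0), 'joint_pos': array([ 1.213,  0.053,  1.614, -0.   ,  1.476, -0.119]), 'joint_vel': array([-0.001, -0.002, -0.   , -0.001, -0.   ,  0.001]), 'joint_efforts': array([ 2.0000e-03, -3.9369e+01, -3.7017e+01, -0.0000e+00,  7.0000e-03,
        0.0000e+00]), 'tool_pos': array([0.148, 0.607, 0.23 ]), 'tool_rot': array([-0.   ,  0.119,  0.993, -0.001]), 'contact_force': array([0.979, 0.111, 0.047]), 'ft_torque': array([-0.005,  0.062, -0.011]), 'grasp_force': np.float64(0.0), 'gripper_width': np.float64(0.999)} 0.0187
side {'mtx': [[481.1193, 0.0, 251.8781], [0.0, 481.1193, 183.4844], [0.0, 0.0, 1.0]], 'world_to_cam': [[0.6812, -0.7319, -0.0176, -0.3468], [-0.4766, -0.425, -0.7696, 0.4192], [0.5557, 0.5326, -0.6383, 1.1265], [0.0, 0.0, 0.0, 1.0]]} 0.9958038330078125
top {'mtx': [[488.9469, 0.0, 258.5505], [0.0, 488.9469, 192.4725], [0.0, 0.0, 1.0]], 'world_to_cam': [[0.0157, -0.9998, 0.0101, 0.0695], [-0.9918, -0.0168, -0.127, 0.6148], [0.1271, -0.008, -0.9919, 1.1475], [0.0, 0.0, 0.0, 1.0]]} 0.9960276285807291
```

View pics/side0.png

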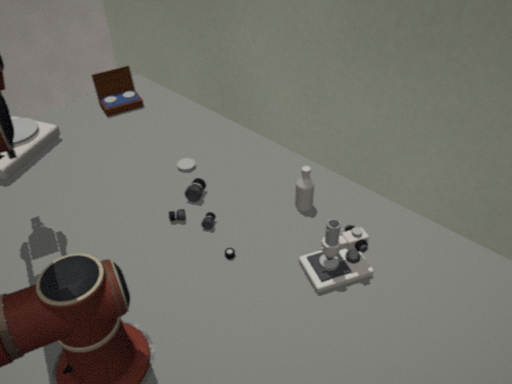

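View pics/top0.png

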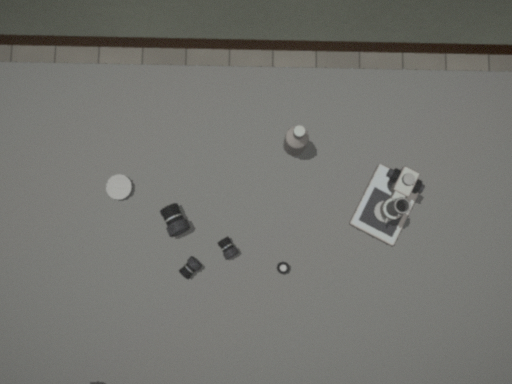

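The top view shows the large eyepiece at about (174,219), two smaller look-alikes at (190,268) and (227,248), the puck at (283,268), the bottle at (297,140) and the microscope tube at about (402,206). The side view shows the large one at (196,190) and the tube top at (333,223). Next I measure them.

```bash
cat > h.py <<'E'
import numpy as np,cv2
from plant import manip
def pts(n,d):
    c=manip.camera_model(n);K=np.array(c["mtx"]);T=np.linalg.inv(np.array(c["world_to_cam"]))
    v,u=np.indices(d.shape)
    P=np.stack([(u-K[0,2])/K[0,0]*d,(v-K[1,2])/K[1,1]*d,d],-1)
    return P@T[:3,:3].T+T[:3,3]
def proj(n,p):
    c=manip.camera_model(n);q=np.array(c["world_to_cam"])@np.append(p,1);q=np.array(c["mtx"])@q[:3];return q[:2]/q[2]
E
python3 - <<'E'
from h import *
z=np.load("top0.npz");P=pts("top",z["d"]);H=P[:,:,2]
m=((H>.008)).astype(np.uint8);m[:70]=0
n,l,st,c=cv2.connectedComponentsWithStats(m)
for i in range(1,n):
    if st[i,4]>15:
        q=P[l==i];print(c[i].round(),st[i,4],"xy",q[:,:2].mean(0).round(3),"rng",np.ptp(q[:,:2],axis=0).round(3),"zmax",q[:,2].max().round(3))
# eyepiece
i=l[219,174];q=P[(l==i)&(H>.012)]
xy=q[:,:2];mu=xy.mean(0);w,V=np.linalg.eigh(np.cov((xy-mu).T));a=V[:,1];t=(xy-mu)@a;s=(xy-mu)@V[:,0]
print("axis",a,mu)
for b in np.arange(-.045,.045,.006):
    k=(t>=b)&(t<b+.006)
    if k.sum()>2:print(round(b,3),k.sum(),"z",q[k,2].max().round(4),"s",s[k].min().round(4),s[k].max().round(4))
# tube top, both views
for n in("top","side"):
    z=np.load(n+"0.npz");Q=pts(n,z["d"]);k=(abs(Q[:,:,2]-.185)<.006)&(Q[:,:,0]>.2)&(Q[:,:,1]<0)
    r=Q[k];print(n,"rim",k.sum(),r.mean(0).round(4) if len(r) else 0,np.ptp(r,axis=0) if len(r) else 0)
    if k.any():
        print("circle",cv2.minEnclosingCircle(r[:,:2].astype(np.float32)))
def crop(n,u,v,w,h,f):
    return cv2.resize(np.load(n+"0.npz")["p"][v:v+h,u:u+w,::-1],None,fx=f,fy=f,interpolation=cv2.INTER_CUBIC)
A=np.hstack([crop("top",130,180,60,60,6),crop("top",365,165,60,60,6)])
B=np.hstack([crop("side",165,160,60,60,6),crop("side",305,205,60,60,6)])
cv2.imwrite("pics/c1.png",np.clip(cv2.resize(np.vstack([A,B]),(600,600)).astype(float)*1.8,0,255).astype(np.uint8))
E
```

```text
[296. 140.] 590 xy [ 0.729 -0.004] rng [0.304 0.124] zmax 1.216
[387. 203.] 3656 xy [ 0.59  -0.222] rng [0.229 0.402] zmax 1.216
[119. 187.] 533 xy [0.624 0.422] rng [0.195 0.369] zmax 1.216
[174. 220.] 607 xy [0.544 0.28 ] rng [0.123 0.228] zmax 1.216
[227. 248.] 265 xy [0.479 0.152] rng [0.053 0.09 ] zmax 1.216
[190. 268.] 273 xy [0.43  0.242] rng [0.055 0.053] zmax 0.041
[283. 268.] 120 xy [0.434 0.019] rng [0.042 0.084] zmax 1.216
axis [-0.75051376 -0.66085483] [0.5446039  0.28086023]
-0.045 3 z 0.0406 s -0.014 -0.0087
-0.039 25 z 0.0496 s -0.0153 0.0161
-0.033 49 z 0.0493 s -0.017 0.0276
-0.027 49 z 0.0488 s -0.0175 0.028
-0.021 46 z 0.0499 s -0.0188 0.0268
-0.015 47 z 0.049 s -0.0218 0.0237
-0.009 48 z 0.0523 s -0.023 0.0213
-0.003 43 z 0.0495 s -0.023 0.02
0.003 50 z 0.0571 s -0.0305 0.0185
0.009 53 z 0.0585 s -0.0326 0.0198
0.015 55 z 0.0581 s -0.0335 0.0212
0.021 70 z 0.0591 s -0.0334 0.0204
0.027 34 z 0.0562 s -0.023 0.0178
0.033 10 z 0.0416 s 0.0067 0.0163
top rim 94 [ 0.5726 -0.2233  0.1837] [0.0346159  0.03419297 0.00993851]
circle ((0.5732944011688232, -0.22379115223884583), 0.018167095258831978)
side rim 447 [ 1.1901 -0.2075  0.1847] [0.78977081 0.37885688 0.01196437]
circle ((0.9665441513061523, -0.1900571882724762), 0.41634002327919006)
```

View pics/c1.png

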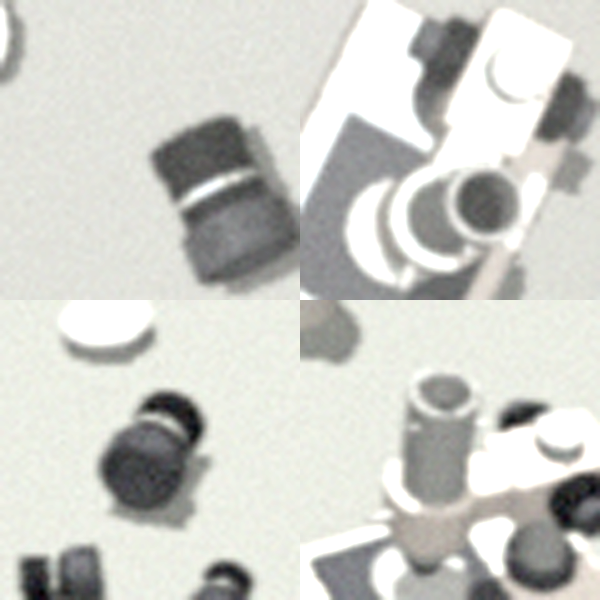

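The crops show the collar end of the eyepiece pointing toward −x (lower right in the top crop, about (245,250)) and the eyecup at the far end. The tube rim is clean, with its centre near (0.573, −0.224). I'll refine the eyepiece axis and work out the approach.

Run:
```python
from h import *
z=np.load("top0.npz");P=pts("top",z["d"]);p=z["p"];g=p.max(2)
sub=np.zeros(g.shape,bool);sub[190:250,148:205]=True
m=sub&(P[:,:,2]>.018)&(P[:,:,2]<.07);q=P[m]
a=np.array([-.93,-.37])
for _ in range(6):
    a/=np.linalg.norm(a);n=np.array([-a[1],a[0]]);t=q[:,:2]@a;s=q[:,:2]@n
    T=[];S=[]
    for b in np.arange(t.min()+.006,t.max()-.008,.004):
        k=(t>=b)&(t<b+.004)
        kk=k&(q[:,2]>np.percentile(q[k,2],92)-.008)
        T.append(b+.002);S.append((s[kk].min()+s[kk].max())/2)
    f=np.polyfit(T,S,1);a=a+f[0]*n
a/=np.linalg.norm(a);n=np.array([-a[1],a[0]]);t=q[:,:2]@a;s=q[:,:2]@n
s0=np.mean(S);print("axis to collar",a,"t range",t.min(),t.max(),"s0",s0,"res",np.std(np.array(S)-np.polyval(f,T)))
for b in np.arange(t.min(),t.max(),.005):
    k=(t>=b)&(t<b+.005);print(round(b-t.min(),3),q[k,2].max().round(4),(s[k].min()-s0).round(4),(s[k].max()-s0).round(4))
# colour mask: dark rect
k=(sub&(g<60)).astype(np.uint8);c=max(cv2.findContours(k,0,2)[0],key=cv2.contourArea);print(cv2.minAreaRect(c),g[225,178],g[225,140])
# side: eyepiece extents
z=np.load("side0.npz");Q=pts("side",z["d"]);m=np.zeros(Q.shape[:2],bool);m[170:206,178:212]=True
r=Q[m&(Q[:,:,2]>.018)&(Q[:,:,2]<.07)];tt=r[:,:2]@a;ss=r[:,:2]@n
print("side t",np.percentile(tt,[1,99]),"s",np.percentile(ss,[1,50,99]),"zmax",r[:,2].max())
```

```text
axis to collar [-0.87914397 -0.47655627] t range -0.6506182295006963 -0.5797678041264498 s0 0.010432263423200635 res 0.0014785547895783129
0.0 0.0496 -0.0202 0.0222
0.005 0.0493 -0.0218 0.0236
0.01 0.0491 -0.0205 0.0236
0.015 0.0474 -0.0201 0.022
0.02 0.0499 -0.0202 0.0221
0.025 0.05 -0.019 0.0217
0.03 0.0523 -0.0216 0.022
0.035 0.0489 -0.0216 0.0211
0.04 0.0539 -0.0199 0.0214
0.045 0.0575 -0.0268 0.0262
0.05 0.0585 -0.0263 0.0269
0.055 0.0581 -0.0263 0.0264
0.06 0.0591 -0.0247 0.026
0.065 0.0571 -0.026 0.0267
0.07 0.024 0.0228 0.0228
((169.9482879638672, 210.62066650390625), (10.027547836303711, 17.64105796813965), 68.19859313964844) 73 128
side t [-0.65085457 -0.57790791] s [-0.01539125  0.01651583  0.03670162] zmax 0.05868449743299786
```

```bash
R='[{"turn":-0.147},{"turn":-0.147},{"turn":-0.147},{"turn":-0.147},{"turn":-0.147}]'; python3 -m crank '[{"turn":-0.147},{"turn":-0.147},{"turn":-0.147},{"turn":-0.147},{"turn":-0.147}]'
python3 -m crank '[{"x":-1.87,"y":-3.94},{"x":-1.87,"y":-3.94},{"x":-1.87,"y":-3.94},{"x":-1.87,"y":-3.94},{"x":-1.87,"y":-3.94}]'
python3 -m crank '[{"x":-1.87,"y":-3.94},{"x":-1.87,"y":-3.94},{"x":-1.87,"y":-3.94},{"x":-1.87,"y":-3.94},{"x":-1.87,"y":-3.94}]'
python3 -m crank '[{"x":-1.87,"y":-3.94},{"x":-1.87,"y":-3.94},{},{}]'
python3 -c "
from plant import manip
import numpy as np
s=manip.state();p=s['tool_pos'];a=np.array([-.879,-.4766]);n=np.array([.4766,-.879]);print(p,s['tool_rot'],p[:2]@a,p[:2]@n)"
```

```text
[0.1476036  0.60672637 0.23017026] [-2.27984536e-04  1.19097367e-01  9.92882125e-01 -9.22204702e-04] -0.4189093515360676 -0.4629646074473854schema error: expected keys x, y, z, turn
schema error: expected keys x, y, z, turn
schema error: expected keys x, y, z, turn
schema error: expected keys x, y, z, turn
```

All four keys are required in every row.

```bash
python3 -m crank '[{"x":0,"y":0,"z":0,"turn":-0.147},{"x":0,"y":0,"z":0,"turn":-0.147},{"x":0,"y":0,"z":0,"turn":-0.147},{"x":0,"y":0,"z":0,"turn":-0.147},{"x":0,"y":0,"z":0,"turn":-0.147}]'
python3 -m crank '[{"x":-1.87,"y":-3.94,"z":0,"turn":0},{"x":-1.87,"y":-3.94,"z":0,"turn":0},{"x":-1.87,"y":-3.94,"z":0,"turn":0},{"x":-1.87,"y":-3.94,"z":0,"turn":0},{"x":-1.87,"y":-3.94,"z":0,"turn":0}]'
python3 -m crank '[{"x":-1.87,"y":-3.94,"z":0,"turn":0},{"x":-1.87,"y":-3.94,"z":0,"turn":0},{"x":-1.87,"y":-3.94,"z":0,"turn":0},{"x":-1.87,"y":-3.94,"z":0,"turn":0},{"x":-1.87,"y":-3.94,"z":0,"turn":0}]'
python3 -m crank '[{"x":-1.87,"y":-3.94,"z":0,"turn":0},{"x":-1.87,"y":-3.94,"z":0,"turn":0},{"x":0,"y":0,"z":0,"turn":0},{"x":0,"y":0,"z":0,"turn":0}]'
cat > st.py <<'E'
from plant import manip
import numpy as np
s=manip.state();p=s['tool_pos'];a=np.array([-.879,-.4766]);n=np.array([.4766,-.879]);w,x,y,z=s['tool_rot']
ang=np.degrees(np.arctan2(1-2*(x*x+z*z),2*(x*y-w*z)))
print(p.round(4),"t,s",(p[:2]@a).round(4),(p[:2]@n).round(4),"tool y deg",ang.round(1),"F",s['contact_force'].round(1),"w",s['gripper_width'],"g",s['grasp_force'],"t",s['time'],"q",s['joint_pos'].round(2))
E
python3 st.py
```

```text
time: 0.6
tool_pos: [0.1477, 0.6069, 0.2305]
tool_rot: [-0.0, -0.248, 0.969, -0.001]
contact_force: [-0.6, -0.0, -0.3]
gripper_width: 1.001
grasp_force: 0.0
time: 1.1
tool_pos: [0.3248, 0.4771, 0.2308]
tool_rot: [-0.0, -0.246, 0.969, -0.0]
contact_force: [0.5, -0.3, 0.6]
gripper_width: 1.001
grasp_force: 0.0
time: 1.6
tool_pos: [0.5009, 0.3484, 0.2308]
tool_rot: [-0.0, -0.246, 0.969, -0.0]
contact_force: [-0.2, -0.1, 0.1]
gripper_width: 1.002
grasp_force: 0.0
time: 2.0
tool_pos: [0.5704, 0.2975, 0.2304]
tool_rot: [-0.001, -0.245, 0.97, 0.0]
contact_force: [-0.7, 0.2, 0.4]
gripper_width: 0.992
grasp_force: 0.0
[0.5704 0.2975 0.2304] t,s -0.6432 0.0104 tool y deg 118.3 F [-0.7  0.2  0.4] w 0.9919857642164817 g 0.0 t 2.0 q [ 0.36  0.1   1.57  0.    1.48 -1.7 ]
```

```bash
python3 -m crank '[{"x":0,"y":0,"z":4.4,"turn":0},{"x":0,"y":0,"z":4.4,"turn":0},{"x":0,"y":0,"z":4.4,"turn":0},{"x":0,"y":0,"z":4.4,"turn":0},{"x":0,"y":0,"z":4.4,"turn":0}]'
python3 -m crank '[{"x":0,"y":0,"z":0.4,"turn":0},{"x":0,"y":0,"z":0,"turn":0},{"x":0,"y":0,"z":0,"turn":0},{"x":0,"y":0,"z":0,"turn":0},{"x":0,"y":0,"z":0,"turn":0}]' 58 >/dev/null; python3 st.py
python3 -m crank '[{"x":0,"y":0,"z":0,"turn":0},{"x":0,"y":0,"z":0,"turn":0},{"x":0,"y":0,"z":0,"turn":0}]' 54 >/dev/null; python3 st.py
python3 -m crank '[{"x":0,"y":0,"z":0,"turn":0},{"x":0,"y":0,"z":0,"turn":0},{"x":0,"y":0,"z":0,"turn":0}]' 52 >/dev/null; python3 st.py
```

```text
time: 2.5
tool_pos: [0.5687, 0.2996, 0.0098]
tool_rot: [-0.0, -0.247, 0.969, 0.0]
contact_force: [-0.4, -0.1, 0.5]
gripper_width: 1.004
grasp_force: 0.0
[0.572  0.2991 0.0102] t,s -0.6454 0.0097 tool y deg 118.4 F [ 0.2  0.2 -0.3] w 0.5777580890681141 g 0.0 t 3.0 q [ 0.37  0.32  1.71  0.    1.11 -1.7 ]
[0.572  0.299  0.0098] t,s -0.6453 0.0098 tool y deg 118.4 F [-0.5  0.6  7.4] w 0.5451004957247904 g 13.527676546946168 t 3.3 q [ 0.37  0.32  1.71  0.    1.11 -1.7 ]
[0.5721 0.299  0.01  ] t,s -0.6453 0.0098 tool y deg 118.4 F [-0.9 -0.   7.7] w 0.5276030585226595 g 42.243531066924334 t 3.6 q [ 0.37  0.32  1.71  0.    1.11 -1.7 ]
```

```bash
python3 -m crank '[{"x":0,"y":0,"z":-0.5,"turn":0},{"x":0,"y":0,"z":-1.5,"turn":0},{"x":0,"y":0,"z":-3,"turn":0},{"x":0,"y":0,"z":-3,"turn":0},{"x":0,"y":0,"z":-2,"turn":0}]' 53.5 >/dev/null; python3 st.py
python3 - <<'E'
from h import *
p,d=manip.grab_frame("side");np.savez("s1.npz",p=p,d=d)
u,v=proj("side",[.57,.297,.09]).astype(int);print(u,v)
cv2.imwrite("pics/s1.png",np.clip(cv2.resize(p[max(v-50,0):v+50,u-60:u+60,::-1],None,fx=4,fy=4,interpolation=2).astype(float)*1.8,0,255).astype(np.uint8))
E
```

```text
[0.5709 0.2985 0.1103] t,s -0.6441 0.0097 tool y deg 118.4 F [ 0.4  0.7 -2. ] w 0.5330281510355293 g 26.873252307996154 t 4.1 q [ 0.37  0.19  1.67 -0.    1.28 -1.7 ]
196 168
```

View pics/s1.png

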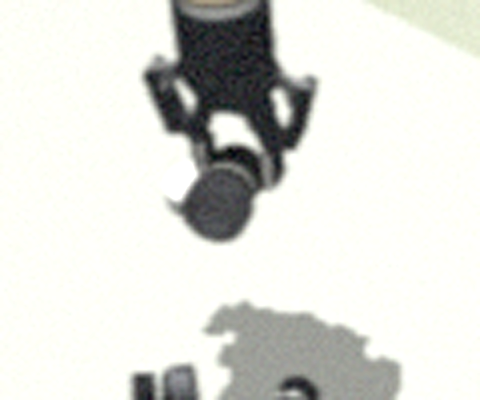

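The side view shows the eyepiece held by its eyecup end, with the collar at about (220,205) toward the camera and sagging only slightly. I'll lower it to hang just above the bench, then ease the grip so that it swings down.

```bash
cat > tilt.py <<'E'
from h import *
import sys
def tilt(tag=None):
    p,d=manip.grab_frame("side");Q=pts("side",d);s=manip.state();g=s["tool_pos"]
    r=np.linalg.norm(Q[:,:,:2]-g[:2],axis=2)
    a=np.array([-.879,-.4766]);t=(Q[:,:,:2]-g[:2])@a
    m=(r<.09)&(Q[:,:,2]>.006)&(Q[:,:,2]<g[2]+.05)&(t>.012)
    q=Q[m];tt=t[m]
    print("n",m.sum(),"zmin/max",np.percentile(q[:,2],[2,98]).round(3),"reach",np.percentile(tt,98).round(3))
    if tag:
        u,v=proj("side",g).astype(int);cv2.imwrite(f"pics/{tag}.png",np.clip(cv2.resize(p[max(v-50,0):v+50,u-60:u+60,::-1],None,fx=4,fy=4,interpolation=2).astype(float)*1.8,0,255).astype(np.uint8))
tilt(*sys.argv[1:])
E
python3 tilt.py
python3 -m crank '[{"x":0,"y":0,"z":1.5,"turn":0},{"x":0,"y":0,"z":2,"turn":0},{"x":0,"y":0,"z":1,"turn":0},{"x":0,"y":0,"z":0,"turn":0}]' >/dev/null; python3 st.py;python3 tilt.py
python3 -m crank '[{"x":0,"y":0,"z":0,"turn":0},{"x":0,"y":0,"z":0,"turn":0},{"x":0,"y":0,"z":0,"turn":0}]' 54 >/dev/null; python3 st.py;python3 tilt.py
python3 -m crank '[{"x":0,"y":0,"z":0,"turn":0},{"x":0,"y":0,"z":0,"turn":0},{"x":0,"y":0,"z":0,"turn":0}]' 54.2 >/dev/null; python3 st.py;python3 tilt.py s2
```

```text
n 342 zmin/max [0.106 0.159] reach 0.068
[0.567 0.297 0.057] t,s -0.6399 0.0092 tool y deg 118.4 F [-1.  -0.4 -2.2] w 0.535523557093484 g 26.85432200320065 t 4.6 q [ 0.37  0.25  1.7  -0.    1.2  -1.7 ]
n 346 zmin/max [0.051 0.104] reach 0.069
[0.5709 0.2985 0.0634] t,s -0.6441 0.0097 tool y deg 118.4 F [ 0.5 -0.3 -0.7] w 0.5437843843327826 g 17.523188455961645 t 4.95 q [ 0.37  0.25  1.69 -0.    1.2  -1.7 ]
n 335 zmin/max [0.056 0.108] reach 0.067
[0.5703 0.2983 0.0624] t,s -0.6434 0.0096 tool y deg 118.4 F [ 0.4 -0.6 -2.2] w 0.5428964793864618 g 14.129871369805187 t 5.3 q [ 0.37  0.25  1.69  0.    1.2  -1.7 ]
n 342 zmin/max [0.057 0.108] reach 0.068
```

View pics/s2.png

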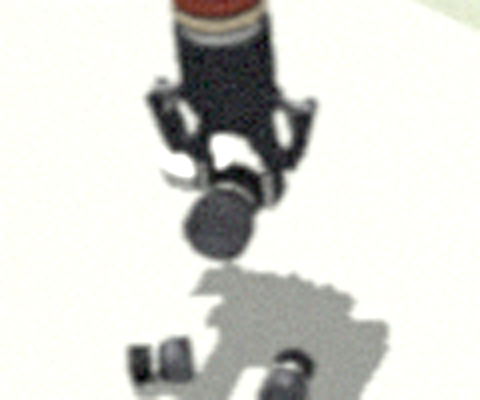

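It is still level, with the collar at about (220,225). I'll ease further.

```bash
python3 -m crank '[{"x":0,"y":0,"z":0,"turn":0},{"x":0,"y":0,"z":0,"turn":0},{"x":0,"y":0,"z":0,"turn":0}]' 54.5 >/dev/null; python3 st.py|cut -c 70-;python3 tilt.py
python3 -m crank '[{"x":0,"y":0,"z":0,"turn":0},{"x":0,"y":0,"z":0,"turn":0},{"x":0,"y":0,"z":0,"turn":0}]' 54.7 >/dev/null; python3 st.py|cut -c 70-;python3 tilt.py
python3 -m crank '[{"x":0,"y":0,"z":0,"turn":0},{"x":0,"y":0,"z":0,"turn":0},{"x":0,"y":0,"z":0,"turn":0}]' 54.9 >/dev/null; python3 st.py|cut -c 70-;python3 tilt.py
```

```text
.8 -0.7] w 0.5454695728233101 g 9.485652608564124 t 5.65 q [ 0.37  0.25  1.69  0.    1.2  -1.7 ]
n 335 zmin/max [0.055 0.107] reach 0.067
.1 -1.5] w 0.5441089486915616 g 6.548537490307353 t 6.0 q [ 0.37  0.25  1.69  0.    1.2  -1.7 ]
n 311 zmin/max [0.023 0.095] reach 0.048
.3 -1.7] w 0.5525518828571694 g 4.168866524705663 t 6.35 q [ 0.37  0.25  1.69  0.    1.2  -1.7 ]
n 310 zmin/max [0.02  0.105] reach 0.047
```

```bash
python3 -m crank '[{"x":0,"y":0,"z":0,"turn":0},{"x":0,"y":0,"z":0,"turn":0}]' 54.3 >/dev/null; python3 st.py; python3 tilt.py s3
```

```text
[0.5703 0.2983 0.0623] t,s -0.6434 0.0096 tool y deg 118.4 F [-0.2 -0.5 -2. ] w 0.5449405638239085 g 9.677820234792307 t 6.6 q [ 0.37  0.25  1.69  0.    1.2  -1.7 ]
n 313 zmin/max [0.01 0.1 ] reach 0.048
```

View pics/s3.png

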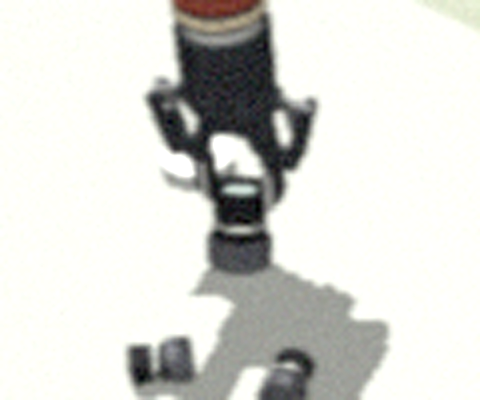

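The eyepiece now hangs upright, collar down at (240,250) and eye lens up at (238,190). I'll set it on the bench and feel for contact.

```bash
python3 -m crank '[{"x":0,"y":0,"z":0.3,"turn":0},{"x":0,"y":0,"z":0.3,"turn":0},{"x":0,"y":0,"z":0.2,"turn":0},{"x":0,"y":0,"z":0,"turn":0}]'  >/dev/null; python3 st.py
python3 -m crank '[{"x":0,"y":0,"z":0.2,"turn":0},{"x":0,"y":0,"z":0.2,"turn":0},{"x":0,"y":0,"z":0,"turn":0}]'  >/dev/null; python3 st.py
python3 -m crank '[{"x":0,"y":0,"z":0.2,"turn":0},{"x":0,"y":0,"z":0.2,"turn":0},{"x":0,"y":0,"z":0,"turn":0}]'  >/dev/null; python3 st.py; python3 tilt.py
```

```text
[0.5708 0.2986 0.055 ] t,s -0.644 0.0096 tool y deg 118.4 F [-1.  -0.3  1.2] w 0.5384704860668019 g 9.836554125649855 t 7.05 q [ 0.37  0.26  1.69  0.    1.19 -1.7 ]
[0.5732 0.2995 0.0545] t,s -0.6466 0.0099 tool y deg 118.4 F [-0.9 -0.8 13. ] w 0.5420337945302545 g 10.362138231284916 t 7.35 q [ 0.37  0.26  1.69  0.    1.18 -1.7 ]
[0.5745 0.2999 0.0521] t,s -0.6479 0.0102 tool y deg 118.4 F [ 0.1 -0.  15.9] w 0.546538326312861 g 10.799655576702207 t 7.65 q [ 0.37  0.27  1.69 -0.    1.18 -1.7 ]
n 318 zmin/max [0.012 0.094] reach 0.051
```

```bash
python3 -m crank '[{"x":0,"y":0,"z":-0.5,"turn":0},{"x":0,"y":0,"z":0,"turn":0},{"x":0,"y":0,"z":0,"turn":0},{"x":0,"y":0,"z":0,"turn":0}]' 90 >/dev/null; python3 st.py; python3 tilt.py
python3 -m crank '[{"x":0,"y":0,"z":1,"turn":0},{"x":0,"y":0,"z":1.5,"turn":0},{"x":0,"y":0,"z":1.2,"turn":0},{"x":0,"y":0,"z":0.5,"turn":0},{"x":0,"y":0,"z":0,"turn":0}]'  >/dev/null; python3 st.py
python3 -m crank '[{"x":0,"y":0,"z":0,"turn":0},{"x":0,"y":0,"z":0,"turn":0},{"x":0,"y":0,"z":0,"turn":0},{"x":0,"y":0,"z":0,"turn":0}]' 62 >/dev/null; python3 st.py; python3 tilt.py
```

```text
[0.5695 0.298  0.0502] t,s -0.6426 0.0095 tool y deg 118.4 F [-0.8 -0.8  0.6] w 0.8993812141971372 g 0.0 t 8.1 q [ 0.37  0.26  1.7  -0.    1.18 -1.7 ]
n 319 zmin/max [0.009 0.085] reach 0.051
[0.569  0.2978 0.0071] t,s -0.642 0.0094 tool y deg 118.4 F [-0.3  0.   0.7] w 0.9028999192683069 g 0.0 t 8.65 q [ 0.37  0.32  1.71 -0.    1.12 -1.7 ]
[0.5707 0.2985 0.01  ] t,s -0.6439 0.0096 tool y deg 118.4 F [0.1 1.  0.1] w 0.6198984510135351 g 0.0 t 9.05 q [ 0.37  0.32  1.71 -0.    1.12 -1.7 ]
n 223 zmin/max [0.007 0.059] reach 0.053
```

The fingers closed to 62% with no contact, so I need to look.

Run:
```python
from h import *
g=manip.state()["tool_pos"];I=[]
for n in("side","top"):
    p,d=manip.grab_frame(n);np.savez(n+"2.npz",p=p,d=d);u,v=proj(n,g).astype(int);print(n,u,v)
    I.append(cv2.resize(p[v-40:v+40,u-40:u+40,::-1],None,fx=5,fy=5,interpolation=2))
cv2.imwrite("pics/l1.png",np.clip(np.hstack(I).astype(float)*1.8,0,255).astype(np.uint8))
```

```text
side 198 187
top 169 209
```

View pics/l1.png

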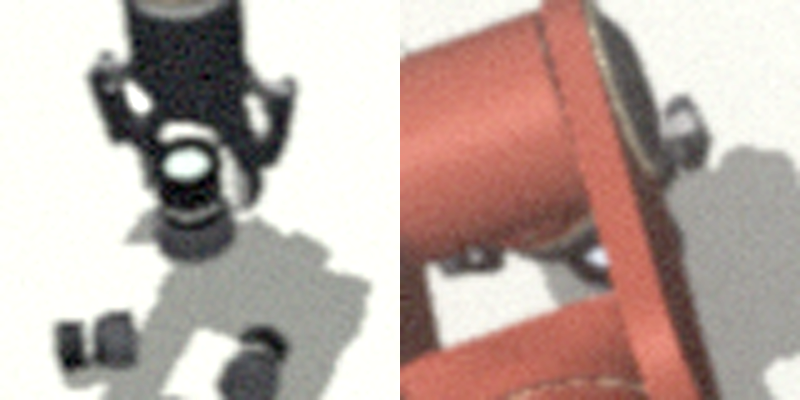

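The eyepiece stands upright (lens at (188,163) in the left crop), but it sits off toward tool +x, out of the pads. I'll compute its centre from the lens and the collar.

```bash
cat > c.py <<'E'
from h import *
def ray(n,u,v,z):
    c=manip.camera_model(n);T=np.linalg.inv(np.array(c["world_to_cam"]));r=T[:3,:3]@np.linalg.inv(np.array(c["mtx"]))@[u,v,1];o=T[:3,3];return o+r*(z-o[2])/r[2]
E
python3 - <<'E'
from c import *
z=np.load("side2.npz");Q=pts("side",z["d"]);g=z["p"].max(2)
sub=np.zeros(g.shape,bool);sub[170:188,188:204]=True
m=(sub&(g>90)&(Q[:,:,2]>.05)).astype(np.uint8);k,l,st,c=cv2.connectedComponentsWithStats(m);print(st[:,4],c.round(1))
a=np.array([-.879,-.4766]);n=np.array([.4766,-.879]);G=manip.state()["tool_pos"][:2]
for q in list(c[1:])+[np.array([195.6,179.6])]:
    for h in(.064,.068):
        P=ray("side",*q,h)[:2];print(q.round(1),h,P.round(4),"tool x,y cm",(100*(P-G)@a).round(2),(-100*(P-G)@n).round(2))
# collar front surface points
m=np.zeros(g.shape,bool);m[186:200,186:208]=True
q=Q[m&(Q[:,:,2]<.022)&(Q[:,:,2]>.006)&(g<80)]
r=(q[:,:2]-G);A=np.c_[2*r,np.ones(len(r))]
s=np.linalg.lstsq(A,(r**2).sum(1),rcond=None)[0];print(len(q),"circle ctr tool",100*s[:2]@a,-100*s[:2]@n,"R",np.sqrt(s[2]+s[:2]@s[:2]))
E
```

```text
[196567      1      2     37      1] [[255.5 191.5]
 [197.  172. ]
 [192.5 174. ]
 [194.8 179.2]
 [203.  177. ]]
[197. 172.] 0.064 [0.5794 0.309 ] tool x,y cm -1.3 0.5
[197. 172.] 0.068 [0.5763 0.3049] tool x,y cm -0.83 0.3
[192.5 174. ] 0.064 [0.5626 0.3121] tool x,y cm 0.03 1.58
[192.5 174. ] 0.068 [0.5595 0.308 ] tool x,y cm 0.49 1.37
[194.8 179.2] 0.064 [0.5495 0.2863] tool x,y cm 2.41 -0.06
[194.8 179.2] 0.068 [0.5464 0.2824] tool x,y cm 2.87 -0.26
[203. 177.] 0.064 [0.5748 0.275 ] tool x,y cm 0.72 -2.26
[203. 177.] 0.068 [0.5717 0.2711] tool x,y cm 1.18 -2.45
[195.6 179.6] 0.064 [0.55  0.283] tool x,y cm 2.53 -0.38
[195.6 179.6] 0.068 [0.5469 0.279 ] tool x,y cm 2.98 -0.58
70 circle ctr tool 2.6583590473448693 -0.16995342690015902 R 0.023910332964962696
```

```bash
python3 -m crank '[{"x":0,"y":0,"z":0,"turn":0},{"x":0,"y":0,"z":0,"turn":0},{"x":0,"y":0,"z":0,"turn":0},{"x":0,"y":0,"z":0,"turn":0}]' 95 >/dev/null
python3 -m crank '[{"x":0.6,"y":-0.17,"z":0,"turn":0},{"x":0.9,"y":0,"z":0,"turn":0},{"x":0.8,"y":0,"z":0,"turn":0},{"x":0.35,"y":0,"z":0,"turn":0},{"x":0,"y":0,"z":0,"turn":0}]'  >/dev/null; python3 st.py
python3 -m crank '[{"x":0,"y":0,"z":0,"turn":0},{"x":0,"y":0,"z":0,"turn":0},{"x":0,"y":0,"z":0,"turn":0},{"x":0,"y":0,"z":0,"turn":0}]' 62 >/dev/null; python3 st.py
```

```text
[0.5469 0.2838 0.0091] t,s -0.616 0.0112 tool y deg 118.4 F [ 0.2  0.1 -0.3] w 0.9515519272624637 g 0.0 t 10.1 q [ 0.36  0.26  1.78 -0.    1.1  -1.71]
[0.548  0.2844 0.0097] t,s -0.6173 0.0112 tool y deg 118.4 F [-2.3 -0.   2. ] w 0.6218470971076214 g 19.45555337879341 t 10.5 q [ 0.36  0.26  1.77  0.    1.1  -1.71]
```

Gripped. Next I open, turn a quarter and grip again to centre it along the other axis.

```bash
python3 -m crank '[{"x":0,"y":0,"z":0,"turn":0},{"x":0,"y":0,"z":0,"turn":0},{"x":0,"y":0,"z":0,"turn":0},{"x":0,"y":0,"z":0,"turn":0.1428},{"x":0,"y":0,"z":0,"turn":0.1428}]' 90 >/dev/null
python3 -m crank '[{"x":0,"y":0,"z":0,"turn":0.1428},{"x":0,"y":0,"z":0,"turn":0.1428},{"x":0,"y":0,"z":0,"turn":0.1428},{"x":0,"y":0,"z":0,"turn":0.1428},{"x":0,"y":0,"z":0,"turn":0.1428}]' >/dev/null
python3 -m crank '[{"x":0,"y":0,"z":0,"turn":0.1428},{"x":0,"y":0,"z":0,"turn":0.1428},{"x":0,"y":0,"z":0,"turn":0.1428},{"x":0,"y":0,"z":0,"turn":0.1428},{"x":0,"y":0,"z":0,"turn":0}]' >/dev/null; python3 st.py
python3 -m crank '[{"x":0,"y":0,"z":0,"turn":0},{"x":0,"y":0,"z":0,"turn":0},{"x":0,"y":0,"z":0,"turn":0},{"x":0,"y":0,"z":0,"turn":0},{"x":0,"y":0,"z":0,"turn":0}]' 50 >/dev/null; python3 st.py
python3 -m crank '[{"x":0,"y":0,"z":-0.5,"turn":0},{"x":0,"y":0,"z":-2,"turn":0},{"x":0,"y":0,"z":-4,"turn":0},{"x":0,"y":0,"z":-5,"turn":0},{"x":0,"y":0,"z":-5,"turn":0}]' >/dev/null
python3 -m crank '[{"x":0,"y":0,"z":-4,"turn":0},{"x":0,"y":0,"z":-2,"turn":0},{"x":0,"y":0,"z":0,"turn":0},{"x":0,"y":0,"z":0,"turn":0}]' >/dev/null; python3 st.py
```

```text
[0.5477 0.2841 0.0091] t,s -0.6168 0.0113 tool y deg 28.4 F [ 0.6 -0.  -0.6] w 0.9013562065280619 g 0.0 t 12.0 q [ 0.36  0.27  1.77 -0.    1.1  -0.14]
[0.5484 0.2844 0.01  ] t,s -0.6176 0.0114 tool y deg 28.5 F [0.6 0.3 3.8] w 0.6068256710720128 g 63.211581744253635 t 12.5 q [ 0.36  0.26  1.77 -0.    1.1  -0.14]
[0.547  0.2839 0.2327] t,s -0.6161 0.0111 tool y deg 28.4 F [-0.3  0.1 -2.2] w 0.6094910712186182 g 63.21442530490458 t 13.4 q [ 0.36  0.03  1.63  0.    1.48 -0.14]
```

```bash
python3 -m crank '[{"x":-2.3,"y":-1.09,"z":0,"turn":0},{"x":-3.8,"y":-1.82,"z":0,"turn":0},{"x":-3.8,"y":-1.82,"z":0,"turn":0},{"x":-3.8,"y":-1.82,"z":0,"turn":0},{"x":-3.8,"y":-1.82,"z":0,"turn":0}]' >/dev/null
python3 -m crank '[{"x":-3.8,"y":-1.82,"z":0,"turn":0},{"x":-3.8,"y":-1.82,"z":0,"turn":0},{"x":-3.8,"y":-1.82,"z":0,"turn":0},{"x":-3.8,"y":-1.82,"z":0,"turn":0},{"x":-3.8,"y":-1.82,"z":0,"turn":0}]' >/dev/null
python3 -m crank '[{"x":-3.8,"y":-1.82,"z":0,"turn":0},{"x":-3.8,"y":-1.82,"z":0,"turn":0},{"x":-1.8,"y":-0.74,"z":0,"turn":0},{"x":0,"y":0,"z":0,"turn":0},{"x":0,"y":0,"z":0,"turn":0}]' >/dev/null; python3 st.py
python3 - <<'E'
from h import *
g=manip.state()["tool_pos"];I=[]
for n in("side","top"):
    p,d=manip.grab_frame(n);np.savez(n+"3.npz",p=p,d=d);u,v=proj(n,g-[0,0,.01]).astype(int);print(n,u,v,proj(n,[.573,-.2236,.185]))
    I.append(cv2.resize(p[v-40:v+40,u-40:u+40,::-1],None,fx=5,fy=5,interpolation=2))
cv2.imwrite("pics/m1.png",np.clip(np.hstack(I).astype(float)*1.6,0,255).astype(np.uint8))
# rim from first pictures, both views: annulus fit by colour+height
z=np.load("side0.npz");Q=pts("side",z["d"])
k=np.zeros(Q.shape[:2],bool);k[212:240,320:350]=True
k&=(abs(Q[:,:,2]-.185)<.004);r=Q[k];print("side rim",k.sum(),r.mean(0),cv2.minEnclosingCircle(r[:,:2].astype(np.float32)))
k=np.zeros(Q.shape[:2],bool);k[225:245,320:350]=True
k&=(Q[:,:,2]<.178)&(Q[:,:,2]>.135)&(abs(Q[:,:,0]-.573)<.03)&(abs(Q[:,:,1]+.223)<.03);r=Q[k][:,:2]
s=np.linalg.lstsq(np.c_[2*r,np.ones(len(r))],(r**2).sum(1),rcond=None)[0];print("tube circle",len(r),s[:2],np.sqrt(s[2]+s[:2]@s[:2]))
E
```

```text
[ 0.5733 -0.2226  0.2318] t,s -0.3978 0.4689 tool y deg 28.4 F [-0.1  0.4 -1.7] w 0.6039647502542743 g 63.19451937451959 t 14.9 q [-0.49  0.03  1.63  0.    1.48 -0.99]
side 334 211 [333.11712372 222.83844894]
top 406 203 [401.61941765 205.06534856]
side rim 65 [ 0.57006235 -0.22498142  0.18395637] ((0.5707500576972961, -0.224534809589386), 0.01842292584478855)
tube circle 188 [ 0.57080308 -0.22478489] 0.016501549521724133
```

View pics/m1.png

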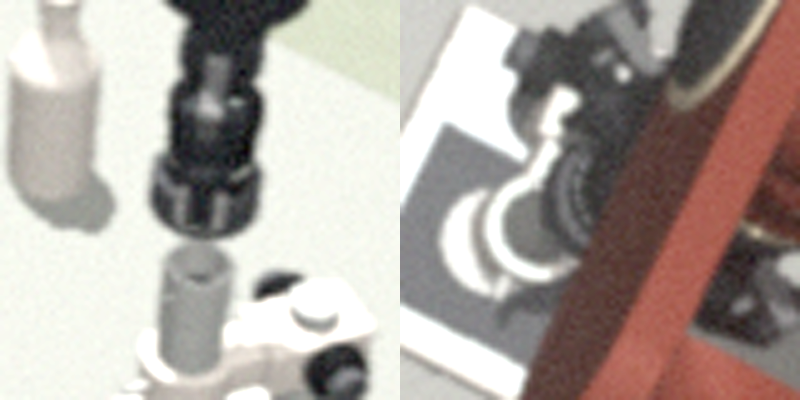

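The side crop shows the eyepiece upright in the grip, collar bottom at about (206,225), and the tube rim just below at (198,262). I'll measure their offset within the same view, so calibration bias cancels.

Run:
```python
from h import *
z=np.load("side3.npz");p=z["p"].astype(int);d=z["d"];Q=pts("side",d);g=p.max(2)
c=manip.camera_model("side");W=np.array(c["world_to_cam"]);K=np.array(c["mtx"])
near=np.linalg.norm(Q[:,:,:2]-[.572,-.224],axis=2)<.045
for v in range(176,250,2):
    k=np.where(near[v]&(Q[v,:,2]>.13))[0];k=k[(k>305)&(k<360)]
    if len(k):print(v,k.min(),k.max(),(k.min()+k.max())/2,"z",np.median(Q[v,k,2]).round(3),"g",g[v,k[len(k)//2]])
def circ(r):
    s=np.linalg.lstsq(np.c_[2*r,np.ones(len(r))],(r**2).sum(1),rcond=None)[0];return s[:2].round(4),np.sqrt(s[2]+s[:2]@s[:2]).round(4),len(r)
for nm,a,b in(("collar",.225,.245),("body",.248,.272),("tube",.14,.175)):
    r=Q[near&(Q[:,:,2]>a)&(Q[:,:,2]<b)&(np.indices(g.shape)[0]>160)][:,:2];print(nm,circ(r) if len(r)>9 else len(r))
```

```text
176 331 348 339.5 z 0.363 g 35
178 330 346 338.0 z 0.356 g 25
180 329 346 337.5 z 0.35 g 35
182 329 346 337.5 z 0.345 g 61
184 330 345 337.5 z 0.342 g 78
186 330 345 337.5 z 0.336 g 71
188 328 344 336.0 z 0.322 g 43
190 327 346 336.5 z 0.3 g 44
192 327 346 336.5 z 0.291 g 50
194 327 346 336.5 z 0.291 g 28
196 327 345 336.0 z 0.288 g 33
198 327 344 335.5 z 0.282 g 18
200 326 344 335.0 z 0.273 g 27
202 324 344 334.0 z 0.263 g 26
204 324 345 334.5 z 0.255 g 31
206 324 345 334.5 z 0.248 g 69
208 323 345 334.0 z 0.246 g 26
210 323 345 334.0 z 0.245 g 29
212 324 345 334.5 z 0.245 g 36
214 325 344 334.5 z 0.24 g 37
216 327 343 335.0 z 0.234 g 51
218 331 339 335.0 z 0.225 g 61
220 328 337 332.5 z 0.183 g 102
222 327 339 333.0 z 0.178 g 103
224 326 340 333.0 z 0.172 g 102
226 326 339 332.5 z 0.168 g 71
228 326 339 332.5 z 0.183 g 112
230 325 339 332.0 z 0.173 g 101
232 325 339 332.0 z 0.168 g 102
234 325 338 331.5 z 0.161 g 102
236 325 338 331.5 z 0.154 g 101
238 325 338 331.5 z 0.146 g 104
240 326 337 331.5 z 0.139 g 105
242 328 336 332.0 z 0.135 g 103
244 332 332 332.0 z 0.132 g 100
collar (array([ 0.5676, -0.2244]), np.float64(0.0238), 125)
body (array([ 0.5569, -0.2298]), np.float64(0.0201), 108)
tube (array([ 0.5705, -0.2249]), np.float64(0.0162), 171)
```

```bash
python3 -m crank '[{"x":-0.08,"y":-0.19,"z":0,"turn":0},{"x":0,"y":0,"z":1.5,"turn":0},{"x":0,"y":0,"z":1.2,"turn":0},{"x":0,"y":0,"z":0.4,"turn":0},{"x":0,"y":0,"z":0,"turn":0}]' >/dev/null; python3 st.py
python3 -m crank '[{"x":0,"y":0,"z":0.25,"turn":0},{"x":0,"y":0,"z":0.25,"turn":0},{"x":0,"y":0,"z":0,"turn":0}]' >/dev/null; python3 st.py
python3 -m crank '[{"x":0,"y":0,"z":0.25,"turn":0},{"x":0,"y":0,"z":0.25,"turn":0},{"x":0,"y":0,"z":0,"turn":0}]' >/dev/null; python3 st.py
python3 -m crank '[{"x":0,"y":0,"z":0.2,"turn":0},{"x":0,"y":0,"z":0.2,"turn":0},{"x":0,"y":0,"z":0,"turn":0}]' >/dev/null; python3 st.py
```

```text
[ 0.572  -0.2244  0.2012] t,s -0.3958 0.4699 tool y deg 28.4 F [ 0.2  0.1 -1.6] w 0.6055473945030293 g 63.179203709587455 t 15.5 q [-0.49  0.05  1.67  0.    1.43 -0.99]
[ 0.5729 -0.2251  0.1983] t,s -0.3962 0.4709 tool y deg 28.4 F [-0.4  0.3 -2. ] w 0.6106136059194052 g 63.18030584603548 t 15.8 q [-0.5   0.05  1.67  0.    1.42 -0.99]
[ 0.5726 -0.225   0.1927] t,s -0.3961 0.4707 tool y deg 28.4 F [ 0.5 -0.2 -2.1] w 0.6099125216969954 g 63.18039388395846 t 16.1 q [-0.5   0.06  1.67  0.    1.41 -0.99]
[ 0.5726 -0.225   0.1888] t,s -0.3961 0.4707 tool y deg 28.4 F [ 0.2  0.1 -1.2] w 0.6060493630895333 g 63.180053578689694 t 16.4 q [-0.5   0.06  1.68 -0.    1.41 -0.99]
```

```bash
python3 -m crank '[{"x":0,"y":0,"z":0.2,"turn":0},{"x":0,"y":0,"z":0.2,"turn":0},{"x":0,"y":0,"z":0,"turn":0}]' >/dev/null; python3 st.py
python3 -m crank '[{"x":0,"y":0,"z":0.2,"turn":0},{"x":0,"y":0,"z":0.1,"turn":0},{"x":0,"y":0,"z":0,"turn":0}]' >/dev/null; python3 st.py
python3 -m crank '[{"x":0,"y":0,"z":0.1,"turn":0},{"x":0,"y":0,"z":0.1,"turn":0},{"x":0,"y":0,"z":0,"turn":0}]' >/dev/null; python3 st.py
```

```text
[ 0.5726 -0.225   0.1848] t,s -0.3961 0.4707 tool y deg 28.4 F [-0.3  0.3 -1.3] w 0.605357932327748 g 63.180841617286205 t 16.7 q [-0.5   0.06  1.68  0.    1.4  -0.99]
[ 0.573  -0.2252  0.1829] t,s -0.3964 0.471 tool y deg 28.4 F [-1.1  0.3  1.3] w 0.6062371254230241 g 63.47764109261334 t 17.0 q [-0.5   0.06  1.68 -0.    1.39 -0.99]
[ 0.5731 -0.2252  0.181 ] t,s -0.3964 0.4711 tool y deg 28.4 F [-1.3  1.1  3.3] w 0.6024275038946885 g 63.74710354954004 t 17.3 q [-0.5   0.07  1.68 -0.    1.39 -0.99]
```

It is resting on the pins. I'll press 2 mm more to preload the spring, then turn in small steps and watch for the force to drop.

```bash
python3 -m crank '[{"x":0,"y":0,"z":0.1,"turn":0},{"x":0,"y":0,"z":0.1,"turn":0},{"x":0,"y":0,"z":0,"turn":0}]' >/dev/null; python3 st.py
for i in 1 ; do
python3 -m crank '[{"x":0,"y":0,"z":0,"turn":0.06},{"x":0,"y":0,"z":0,"turn":0.06},{"x":0,"y":0,"z":0,"turn":0.06},{"x":0,"y":0,"z":0,"turn":0}]' >/dev/null; python3 st.py
python3 -m crank '[{"x":0,"y":0,"z":0,"turn":0.06},{"x":0,"y":0,"z":0,"turn":0.06},{"x":0,"y":0,"z":0,"turn":0.06},{"x":0,"y":0,"z":0,"turn":0}]' >/dev/null; python3 st.py; done
python3 -c "
from plant import manip;print(manip.state()['ft_torque'])"
```

```text
[ 0.5731 -0.2252  0.179 ] t,s -0.3964 0.4711 tool y deg 28.4 F [-3.2  1.2  6.2] w 0.6072202184003817 g 63.9523502625525 t 17.6 q [-0.5   0.07  1.69 -0.    1.39 -0.99]
[ 0.5735 -0.2255  0.1793] t,s -0.3966 0.4715 tool y deg 18.0 F [-1.7 -0.1  6.7] w 0.6077647026248103 g 63.949989303946495 t 18.0 q [-0.5   0.07  1.69 -0.    1.39 -0.81]
[ 0.5735 -0.2256  0.1794] t,s -0.3965 0.4716 tool y deg 7.7 F [-0.7 -1.1  5.6] w 0.6091664736341379 g 63.958253944292665 t 18.4 q [-0.5   0.07  1.69 -0.    1.39 -0.63]
[-0.0110994   0.23398879 -0.05161435]
```

```bash
cat >> st.py <<'E'
print("   tz",s['ft_torque'].round(2)); import sys; sys.exit(s['contact_force'][2]<3.5)
E
python3 -m crank '[{"x":0,"y":0,"z":0,"turn":0.06},{"x":0,"y":0,"z":0,"turn":0.06},{"x":0,"y":0,"z":0,"turn":0.06},{"x":0,"y":0,"z":0,"turn":0}]' >/dev/null; python3 st.py &&
python3 -m crank '[{"x":0,"y":0,"z":0,"turn":0.06},{"x":0,"y":0,"z":0,"turn":0.06},{"x":0,"y":0,"z":0,"turn":0.06},{"x":0,"y":0,"z":0,"turn":0}]' >/dev/null&& python3 st.py &&
python3 -m crank '[{"x":0,"y":0,"z":0,"turn":0.06},{"x":0,"y":0,"z":0,"turn":0.06},{"x":0,"y":0,"z":0,"turn":0.06},{"x":0,"y":0,"z":0,"turn":0}]' >/dev/null&& python3 st.py &&
python3 -m crank '[{"x":0,"y":0,"z":0,"turn":0.06},{"x":0,"y":0,"z":0,"turn":0.06},{"x":0,"y":0,"z":0,"turn":0.06},{"x":0,"y":0,"z":0,"turn":0}]' >/dev/null&& python3 st.py &&
python3 -m crank '[{"x":0,"y":0,"z":0,"turn":0.06},{"x":0,"y":0,"z":0,"turn":0.06},{"x":0,"y":0,"z":0,"turn":0.06},{"x":0,"y":0,"z":0,"turn":0}]' >/dev/null&& python3 st.py
```

```text
[ 0.573  -0.2255  0.1788] t,s -0.3962 0.4713 tool y deg -2.6 F [-1.8  0.   4.2] w 0.6068106293311191 g 63.831793991848826 t 18.8 q [-0.5   0.07  1.69 -0.    1.39 -0.45]
   tz [-0.08  0.44 -0.33]False
```

```bash
sed -i 's/sys.exit(s\[.*$/sys.exit(int(s["contact_force"][2]<2.5 or abs(s["ft_torque"][2])>.6))/' st.py
python3 -m crank '[{"x":0,"y":0,"z":0.1,"turn":0},{"x":0,"y":0,"z":0,"turn":0},{"x":0,"y":0,"z":0,"turn":0}]' >/dev/null; python3 st.py &&
python3 -m crank '[{"x":0,"y":0,"z":0,"turn":0.05},{"x":0,"y":0,"z":0,"turn":0},{"x":0,"y":0,"z":0,"turn":0}]' >/dev/null&& python3 st.py&&
python3 -m crank '[{"x":0,"y":0,"z":0,"turn":0.05},{"x":0,"y":0,"z":0,"turn":0},{"x":0,"y":0,"z":0,"turn":0}]' >/dev/null&& python3 st.py&&
python3 -m crank '[{"x":0,"y":0,"z":0,"turn":0.05},{"x":0,"y":0,"z":0,"turn":0},{"x":0,"y":0,"z":0,"turn":0}]' >/dev/null&& python3 st.py
```

```text
[ 0.5729 -0.2254  0.1776] t,s -0.3962 0.4712 tool y deg -2.5 F [-2.4  0.2  5.1] w 0.6091151640654995 g 63.926838263869286 t 19.1 q [-0.5   0.07  1.69 -0.    1.39 -0.45]
   tz [ 0.04  0.41 -0.36]
[ 0.5726 -0.2248  0.176 ] t,s -0.3961 0.4705 tool y deg -5.3 F [-0.1  0.4 -0.5] w 0.6069286060021009 g 63.24216610752046 t 19.4 q [-0.5   0.07  1.69  0.    1.38 -0.4 ]
   tz [-0.01 -0.11 -0.06]
```

The force fell away, so the keyways are over the pins. Now I press home.

```bash
python3 -m crank '[{"x":0,"y":0,"z":0.1,"turn":0},{"x":0,"y":0,"z":0.1,"turn":0},{"x":0,"y":0,"z":0,"turn":0}]' >/dev/null; python3 st.py
python3 -m crank '[{"x":0,"y":0,"z":0.1,"turn":0},{"x":0,"y":0,"z":0.1,"turn":0},{"x":0,"y":0,"z":0,"turn":0}]' >/dev/null; python3 st.py
```

```text
[ 0.5727 -0.2249  0.175 ] t,s -0.3962 0.4706 tool y deg -5.3 F [-0.6  0.1 -0.5] w 0.6103168644506448 g 63.28856977634132 t 19.7 q [-0.5   0.07  1.69  0.    1.38 -0.4 ]
   tz [ 0.08  0.01 -0.04]
[ 0.5727 -0.2249  0.1737] t,s -0.3963 0.4707 tool y deg -5.4 F [-2.6  2.9  3.5] w 0.6035800945549961 g 63.7495054397732 t 20.0 q [-0.5   0.07  1.69  0.    1.38 -0.4 ]
   tz [ 0.36  0.41 -0.02]
```

```bash
python3 -m crank '[{"x":0,"y":0,"z":0.1,"turn":0},{"x":0,"y":0,"z":0.1,"turn":0},{"x":0,"y":0,"z":0,"turn":0}]' >/dev/null; python3 st.py
python3 -m crank '[{"x":0,"y":0,"z":0.1,"turn":0},{"x":0,"y":0,"z":0,"turn":0},{"x":0,"y":0,"z":0,"turn":0},{"x":0,"y":0,"z":0,"turn":0}]' >/dev/null; python3 st.py; python3 -m crank '[{"x":0,"y":0,"z":0,"turn":0},{"x":0,"y":0,"z":0,"turn":0},{"x":0,"y":0,"z":0,"turn":0},{"x":0,"y":0,"z":0,"turn":0},{"x":0,"y":0,"z":0,"turn":0}]' >/dev/null; python3 st.py
```

```text
[ 0.5728 -0.225   0.1717] t,s -0.3963 0.4707 tool y deg -5.4 F [-4.1  3.   5.3] w 0.6101867322279246 g 63.95199157297611 t 20.3 q [-0.5   0.07  1.69  0.    1.38 -0.4 ]
   tz [ 0.44  0.58 -0.01]
[ 0.5728 -0.225   0.171 ] t,s -0.3963 0.4707 tool y deg -5.4 F [-5.3  2.8  6. ] w 0.6050942068436742 g 64.0474661719054 t 20.7 q [-0.5   0.07  1.69  0.    1.37 -0.4 ]
   tz [ 0.5   0.66 -0.05]
[ 0.5728 -0.2249  0.171 ] t,s -0.3963 0.4707 tool y deg -5.4 F [-4.5  3.4  5.5] w 0.6064705035227715 g 64.04818243347108 t 21.2 q [-0.5   0.07  1.69  0.    1.37 -0.4 ]
   tz [ 0.46  0.68 -0.01]
```

The tube is sunk about 3.4 mm, judging by the spring force. There is about 5 N of side load, so I'll ease it a little and check.

```bash
python3 -m crank '[{"x":0.05,"y":-0.1,"z":0,"turn":0},{"x":0,"y":0,"z":0,"turn":0},{"x":0,"y":0,"z":0,"turn":0},{"x":0,"y":0,"z":0,"turn":0}]' >/dev/null; python3 st.py
python3 - <<'E'
from h import *
p,d=manip.grab_frame("side");Q=pts("side",d);u,v=proj("side",manip.state()["tool_pos"]).astype(int)
cv2.imwrite("pics/f1.png",np.clip(cv2.resize(p[v-45:v+35,u-40:u+40,::-1],None,fx=7,fy=7,interpolation=2).astype(float)*1.6,0,255).astype(np.uint8))
E
```

```text
[ 0.5728 -0.225   0.1716] t,s -0.3963 0.4707 tool y deg -5.4 F [-2.   1.7  5.9] w 0.6089136416061839 g 63.96693108603358 t 21.6 q [-0.5   0.07  1.69  0.    1.37 -0.4 ]
   tz [0.23 0.39 0.01]
```

View pics/f1.png

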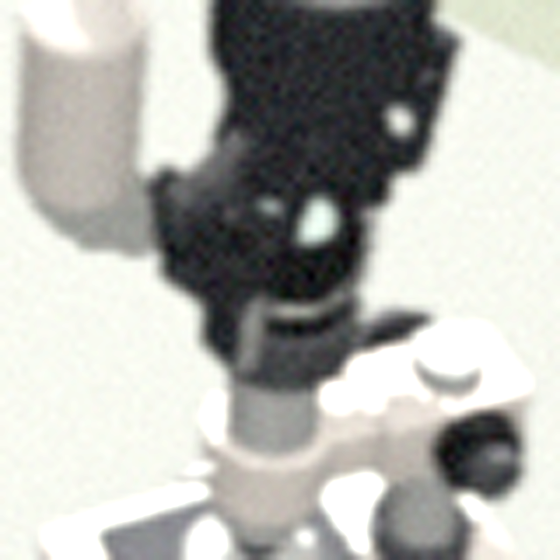

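Run:
```python
from c import *
p,d=manip.grab_frame("side");g=p.min(2).astype(int);u,v=proj("side",manip.state()["tool_pos"]).astype(int)
w=g[v-45+25:v-45+38,u-40+40:u-40+52];print(u,v,w.max())
k=(w>65).astype(np.uint8);n,l,st,c=cv2.connectedComponentsWithStats(k)
for i in range(1,n):
    q=c[i]+[u,v-20];P=ray("side",*q,.161+.066);print(st[i,4],q.round(1),P.round(4),"offset from axis",(P[:2]-[.5707,-.2247]).round(4))
```

```text
333 226 151
31 [337.9 212.1] [ 0.5736 -0.2327  0.227 ] offset from axis [ 0.0029 -0.008 ]
```

The final view shows the collar seated low on the tube, with the lens at about (317,220) partly hidden by a finger. Allowing for that, the lean is only a few hundredths of a radian. The force also fits a sink of about 3.5 mm, so I'm handing it in.

```bash
python3 -c "
from plant import manip
print(manip.job_done())"
```

```text
the job is handed in; nothing more can be done
None
```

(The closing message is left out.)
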